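Shut and bolt the router-cutter case

TASK

Put the cutter case away for the night: with the fingertips push its open lid over until it is fully shut, without letting it slam, and then push the bolt on the case's left shoulder across over the lid as far as it goes. Push only: leave the case standing where it is, do not lift anything, and leave the tools, bottle and tin around it undisturbed.

Things in the scene. Friction and masses are not known exactly. Their poses are not given: they have to be found in the camera images.
- case: Wooden case of router cutters, loose on the bench, about 3 kg, 170 (x) x 300 (y) mm, origin at the centre of its underside, z up. Case +x points away from the robot (the hinge side), +y to its left, turned by up to 0.35 rad. The lid covers its right part (case y -150 to +80 mm), over an open box whose rim is 60 mm high; the left part (y +80 to +150 mm) is a solid shoulder 70 mm high, level with the shut lid's top, which carries the bolt.
- lid (a joint): Lid angle in rad: 0 fully shut, about 1.57 upright, up to 1.9; starts open at 1.2 to 1.65. The lid is a flat wooden panel 170 mm from hinge to free edge, 229 mm wide, 10 mm thick, without a handle. Stiff hinge: it stays where it is left and takes about 0.5 N m (some 3 to 6 N near its free edge) to move; it does not fall shut and needs pressing down the last bit.
- lid_hinge (a point): Point on the hinge line, mid-width of the lid, at case (85, -35, 60) mm; the hinge line runs along case y on the far side. The lid's outer face lies 10 mm outside the hinge line (top at 70 mm when shut).
- lid_edge (a point): Middle of the lid's free edge, on its outer (upper when shut) face, 170 mm from the hinge.
- bolt (a joint): Travel of the flat steel bolt in m: starts drawn back at 0 to 0.006, 0.040 is fully home (end stop). It slides along case -y (to the right) from the shoulder over the lid near its free edge, needs about 2 N and stays where it is left. Pushed past about 0.013 it is in the way of the lid.
- bolt_fin (a point): Centre of the top of the bolt's upright steel fin, at case (-30, 126 minus travel, 107.5) mm. The fin is 28 (case x) x 12 (case y) x 28 mm tall, its foot at 79.5 mm height; the fin's left face is 6 mm to case +y of this point. Two guide strips beside the bolt rise to 81 mm.
- glue: Bystander: white upright glue bottle, 60 mm across, 170 mm tall, past the right end of the case. Origin on the bench under its middle.
- driver: Bystander: screwdriver lying in front of the case. Origin on the bench under its middle.
- mallet: Bystander: hammer lying to the right. Origin on the bench under its middle.
- stubby: Bystander: short orange-handled screwdriver lying behind the case. Origin on the bench under its middle.
- sander: Bystander: cork sanding block 110 x 60 x 38 mm, left of the case. Origin on the bench under its middle.
- tin: Bystander: upright tin, 80 mm across, 85 mm tall, behind the case. Origin on the bench under its middle.
- plane: Bystander: small bench plane, 160 mm long, further left. Origin on the bench under its middle.

How it is judged:
On the way, in this order (a step that is already met when the one before it is completed fails the run):
1. the lid is pushed fully shut while the bolt is still drawn back (value of joint lid below 0.035 rad and value of joint bolt below 0.02 m), for 0.2 s.
2. the bolt is pushed home over the shut lid (value of joint lid below 0.035 rad and value of joint bolt above 0.035 m), for 0.2 s.
At the end, for the whole second after the job is handed in: The lid is shut to within 0.035 rad (6 mm at its free edge), the bolt is within 5 mm of its end stop, the case stands flat within 30 mm of where it was, and every bystander is within 30 mm of where it was (all of step 2 and distance of each of case, glue, driver, mallet, stubby, sander, tin, plane from where it was at the start of the episode below 0.03 m and angle between case's own z axis and vertical below 0.05 rad and linear speed of case below 0.02 m/s); the robot touches nothing.
It fails at once if the bolt is pushed across while the lid is still up (value of joint bolt above 0.02 m and value of joint lid above 0.1 rad).
It fails at once if the lid slams (faster than 4 rad/s near shut) (value of joint lid below 0.4 rad and velocity of joint lid below -4 rad/s).
It fails at once if the case is lifted, tipped (over 0.12 rad) or shoved more than 30 mm (height (world z) of case above 0.015 m or angle between case's own z axis and vertical above 0.12 rad or distance of case from where it was at the start of the episode above 0.03 m).
It fails at once if a bystander is lifted or moved more than 30 mm (distance of any of glue, driver, mallet, stubby, sander, tin, plane from where it was at the start of the episode above 0.03 m).
It also fails if it takes over 48 s, if anything falls off the work surface, if the arm or the gripper's body presses on something with over 40 N, if the wrist force passes 120 N, or if a joint passes its speed limit or range.

ROBOT

A 6-joint arm with a two-finger parallel gripper is mounted at the origin on the work surface. World frame = base frame: x ahead of the robot, y to its left, z up, the work surface at z = 0. Lengths are in m, angles in rad, forces in N, time in s.
With the tool pointing down it reaches from about 0.3 to 0.75 m from the base axis. Payload 8.5 kg.
Tool frame: the origin (TCP) lies midway between the tips of the shut fingers; the grasp point (between the pads) lies 19 mm behind it; x points along the fingers, y is the direction in which the jaws open and shut, and the axes are right-handed (so a half turn about x gives the same grasp; the last joint's range is limited). The gripper opens to 88 mm and grips with 3 to 60 N. Pads are 18 mm wide; open, the fingers measure 123 mm over their backs; the gripper's body (75 mm by 187 mm) begins 45 mm behind the grasp point.
Start: joints at [-1.478, 0.381, 1.297, -0, 1.464, -0.215], TCP at [0.167, -0.524, 0.239] pointing down, gripper open.
Joint ranges: [-3.11, 3.11], [-0.89, 2.33], [0.22, 2.48], [-1.42, 4.56], [0.17, 2.85], [-2.88, 2.88]. Speed limits (rad/s): [2.39, 2.39, 3.14, 3.14, 3.14, 3.14].

INTERFACE

Orientations are given as a rotation vector (axis times angle).
In Python, from rig import ctrl gives the robot as it stands. The module is installed in compiled form; this text tells all that it offers.
- The arm moves only by the tool servo_tool, never from a script. Its argument "steps" is a list that holds one entry, the list of rows, each a list of 7 numbers: the shift along the world's x, y, z in mm, then the turn, a rotation vector about the world's x, y, z in degrees, then the opening, from 0 (shut) to 1 (fully open). In form: [[[tx, ty, tz, ax, ay, az, gripper], ...]]. A call has 1 to 10 rows; each row is the pose to reach, as a shift and turn from the pose measured when the call began; what a row does not reach only later rows make up. A row lasts 1/10 s, in which the tool goes at most 50 mm and 8.59 degrees, less where a joint would pass 70% of its speed; a pose out of reach is approached as far as the arm can. A call with a gripper value outside its range is refused whole. The fingers move at their own pace and stop on an object; the grip force is fixed at half the most. Time passes only in rows, so rows that repeat a pose let the fingers close. It gives the time, the measured TCP pose, the force and the opening at its end, in the units of the state.
- ctrl.get_state(): the state, without advancing time (a new reading comes with each control period).
- ctrl.read_camera(name): name is "scene" or "top"; returns a dict with "color" (480x640x3 uint8, red, green, blue), "fx", "fy", "cx", "cy" (pixels), "R" (3x3) and "t" (3): a world point X has camera coordinates R X + t. Camera axes: x right, y down, z forward; pixel columns grow to the right and rows downward; lengths in m; the calibration is good to about 2 mm. A picture is of the moment at which its call begins. There is no depth.
- ctrl.job_done(): hands the job in, once; it reports no verdict.
Trained networks look in the newest picture that a camera, given by its name, has taken for a name from the list of things; names that differ only in an ending like _2 or _b are one class to them, and where a whole thing is asked for, a point or a joint stands for the part that bears it (a point fixed in the world has none). Each returns a list of dicts, best first, with "p" (0 to 1); they miss things now and then, are a little off and sometimes report something else, mostly with a low value. They report only what shows in the picture. A call takes as long as a camera call.
- ctrl.regions_of(camera, target): "mask" (480x640 bool, what is visible of it) and "rect" ([left, top, right, bottom] in pixels, round what is visible of it).
The state is a dict: "t": time; "joints": joint angles; "qd": joint speeds; "joint_torque": joint torques, N m; "tcp_pos": TCP position; "orientation": TCP orientation; "force": force on the tool from outside, world axes, zero at the start; "torque": the same for the moment, N m; "opening": finger opening in m.
Only numpy, scipy, OpenCV 4.12 (cv2) and the standard library are available. Lean on these libraries where they do the work, as an engineer would, in place of code of your own. Each camera call takes 0.05 s, during which the arm holds its last target. There are 200 camera calls.

## Working session

There is one attempt and no reset: what is moved stays moved. The work goes in short steps, Python scripts to look and compute and a tool call to move; the robot and the scene stay as the last step left them, time stands still between calls to the robot, and variables do not carry over. Pictures are saved under pics/ and viewed, about 8 in all and at most 12, crops included, and the job is handed in when it is done.

Besides the shell and the picture viewer there is one more tool, called after ">>>" as name(argument=value, ...) on one line, values as JSON. servo_tool: Moves the arm, as the interface text tells. Its arguments: {"type":"object","properties":{"steps":{"type":"array"}},"required":["steps"]}

```bash
mkdir -p pics; python3 - <<'E'
from rig import ctrl
import cv2,numpy as np
s=ctrl.get_state();print(s['t'],s['tcp_pos'],s['orientation'],s['force'])
for n in("scene","top"):
    c=ctrl.read_camera(n);cv2.imwrite(f"pics/{n}0.png",c["color"][:,:,::-1])
    R,t=np.array(c["R"]),np.array(c["t"]);print(n,c["fx"],c["cx"],c["cy"],(-R.T@t).round(3),R.round(3).tolist())
    for k in("case","lid","bolt","bolt_fin","tin","glue","sander"):
        for d in ctrl.regions_of(n,k)[:1]:print(k,round(d["p"],2),d["rect"])
E
```

```text
0.0 [ 0.16659401 -0.52385934  0.23813418] [ 2.05622438  0.32052715 -2.05605137] [-0.62494148  0.57283507  0.38559302]
scene 443.9602707417595 324.9956947459639 238.57747357231705 [ 1.1   -0.118  0.828] [[0.324, 0.946, 0.016], [0.761, -0.25, -0.599], [-0.562, 0.206, -0.801]]
case 0.96 [245.6, 198.6, 409.5, 310.4]
lid 0.66 [253.6, 195.8, 378.1, 298.4]
bolt_fin 0.36 [380.4, 209.5, 385.6, 220.0]
tin 0.62 [377.9, 279.4, 425.6, 332.0]
glue 0.74 [203.4, 224.7, 243.3, 291.2]
sander 0.73 [402.4, 207.5, 451.8, 258.3]
top 461.0246252831418 320.56786502959073 237.62158161662748 [0.436 0.062 1.214] [[0.011, -1.0, -0.012], [-0.992, -0.009, -0.125], [0.125, 0.013, -0.992]]
case 0.97 [261.6, 202.3, 389.0, 277.4]
lid 0.74 [286.3, 204.8, 391.6, 213.2]
bolt 0.63 [262.9, 246.2, 284.2, 259.7]
bolt_fin 0.51 [260.7, 244.9, 284.0, 255.2]
glue 0.97 [393.7, 235.2, 422.6, 260.0]
sander 0.56 [215.8, 213.8, 246.4, 261.4]
```

```bash
python3 - <<'E'
import cv2
a=cv2.imread("pics/top0.png")[170:310,190:450];cv2.imwrite("pics/t0c.png",cv2.resize(a,None,fx=3,fy=3,interpolation=2))
a=cv2.imread("pics/scene0.png")[160:360,190:470];cv2.imwrite("pics/s0c.png",cv2.resize(a,None,fx=2.8,fy=2.8,interpolation=2))
E
```

```text
(no output)
```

View pics/t0c.png

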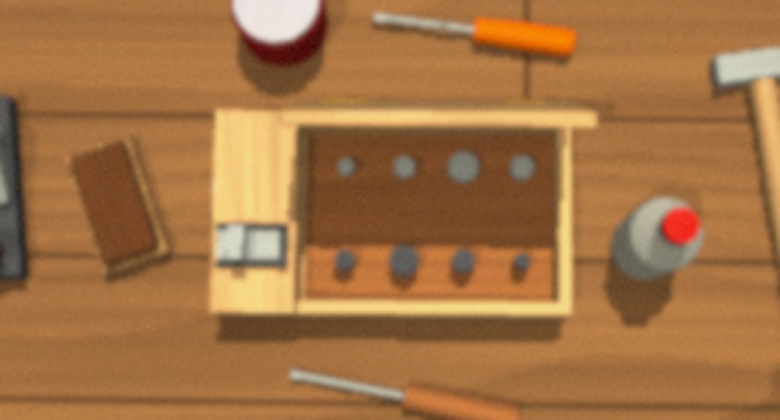

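View pics/s0c.png

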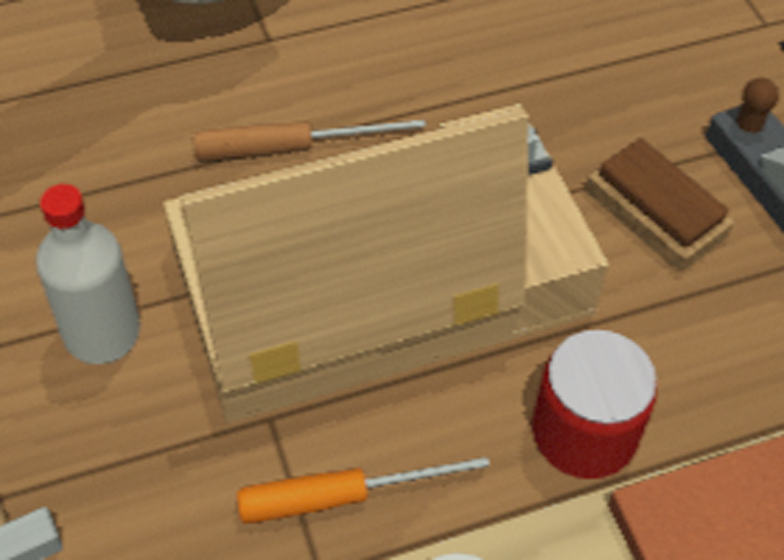

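The top view shows the case nearly square to the robot: shoulder corners at crop px (217,110), (210,313), near-right rim corner at (570,315). The bolt is drawn back, with its fin at about (231,243). In the scene view the lid is about upright, with free-edge corners at (183,203) and (525,112). The tin is behind the shoulder. Next I fit the pose.

```bash
cat > fit.py <<'E'
from rig import ctrl
import numpy as np
from scipy.optimize import least_squares
def proj(c,X):
    p=np.array(c["R"])@X+np.array(c["t"]);return np.array([c["fx"]*p[0]/p[2]+c["cx"],c["fy"]*p[1]/p[2]+c["cy"]])
def world(p,P):
    x,y,w=p[:3];c,s=np.cos(w),np.sin(w);return np.array([x+c*P[0]-s*P[1],y+s*P[0]+c*P[1],P[2]])
def lidpt(a,y,L=.17,n=.01):
    return np.array([.085-np.cos(a)*L+np.sin(a)*n,y,.06+np.sin(a)*L+np.cos(a)*n])
E
python3 - <<'E'
from fit import *
T=ctrl.read_camera("top");S=ctrl.read_camera("scene")
tp=lambda u,v:np.array([u/3+190,v/3+170]);sp=lambda u,v:np.array([u/2.8+190,v/2.8+160])
h=.085
O=[(T,tp(217,110),lambda q:(h,.15,.07)),(T,tp(210,313),lambda q:(-h,.15,.07)),(T,tp(571,315),lambda q:(-h,-.15,.06)),
(S,sp(607,265),lambda q:(h,.15,.07)),
(S,sp(525,112),lambda q:lidpt(q[3],.079)),(S,sp(183,203),lambda q:lidpt(q[3],-.15)),
(T,tp(598,112),lambda q:lidpt(q[3],-.15)),
(T,tp(231,229),lambda q:(-.016,.126-q[4],.1075)),(T,tp(231,258),lambda q:(-.044,.126-q[4],.1075))]
f=lambda q:np.concatenate([proj(c,world(q,np.array(P(q))))-m for c,m,P in O])
r=least_squares(f,[.45,.05,0,1.4,.003],loss='soft_l1');q=r.x
print(q.round(4));print(f(q).reshape(-1,2).round(1))
np.save("q.npy",q)
for n,P in dict(edge=lidpt(q[3],-.035),hinge=(.085,-.035,.06),fin=(-.03,.126-q[4],.1075)).items():print(n,world(q,np.array(P)).round(3))
for k in("tin","glue","sander","driver","stubby"):
    for d in ctrl.regions_of("top",k)[:1]:
        b=d["rect"];u=np.array([(b[0]+b[2])/2,(b[1]+b[3])/2,1]);ray=np.array(T["R"]).T@np.array([(u[0]-T["cx"])/T["fx"],(u[1]-T["cy"])/T["fy"],1]);o=-np.array(T["R"]).T@np.array(T["t"]);print(k,d["p"],(o+ray*((.03-o[2])/ray[2])).round(3))
from scipy.spatial.transform import Rotation as Ro
print(Ro.from_rotvec(ctrl.get_state()["orientation"]).as_matrix().round(3))
E
```

```text
[ 0.5732  0.0761  0.0057  1.3265 -0.0033]
[[-0.7  0.1]
 [ 0.1 -0.2]
 [ 0.4 -0.1]
 [-0.  -1.2]
 [ 0.5  0.5]
 [-1.  -0.2]
 [-0.2  0.1]
 [ 0.1 -1.5]
 [-0.1  0.4]]
edge [0.627 0.041 0.227]
hinge [0.658 0.042 0.06 ]
fin [0.542 0.205 0.108]
tin 0.6 [0.757 0.175 0.03 ]
glue 0.77 [ 0.561 -0.152  0.03 ]
sander 0.95 [0.58  0.311 0.03 ]
driver 0.57 [0.416 0.061 0.03 ]
stubby 0.73 [0.737 0.    0.03 ]
[[ 0.     0.303 -0.953]
 [-0.    -0.953 -0.303]
 [-1.     0.     0.   ]]
```

>>> servo_tool(steps=[[[0,0,40,0,0,0,0],[20,25,75,0,0,-6,0],[50,60,90,0,0,-12,0],[80,95,90,0,0,-17.6,0],[110,130,90,0,0,-17.6,0],[140,165,90,0,0,-17.6,0],[170,200,90,0,0,-17.6,0],[200,235,90,0,0,-17.6,0],[230,270,90,0,0,-17.6,0],[260,305,90,0,0,-17.6,0]]])

```text
t: 2.15
tcp_pos: [0.4275, -0.2175, 0.329]
orientation: [2.221, 0.0, -2.221]
force: [0.6, -0.5, -0.3]
opening: 0.0101
```

>>> servo_tool(steps=[[[30,33,0,0,0,0,0],[60,66,0,0,0,0,0],[90,99,0,0,0,0,0],[120,132,0,0,0,0,0],[150,165,0,0,0,0,0],[180,198,0,0,0,0,0],[210,231,0,0,0,0,0],[240,262,0,0,0,0,0],[240,262,-25,0,0,0,0],[240,262,-35,0,0,0,0]]])

```text
t: 3.15
tcp_pos: [0.6675, 0.0455, 0.2911]
orientation: [2.217, 0.002, -2.224]
force: [-0.0, 0.0, -0.5]
opening: 0.0004
```

```bash
python3 - <<'E'
from rig import ctrl
import cv2
s=ctrl.get_state();print(s['t'],s['tcp_pos'],s['joints'],s['force'])
c=ctrl.read_camera("scene")["color"][60:360,130:530,::-1];cv2.imwrite("pics/s1.png",cv2.resize(c,None,fx=2,fy=2))
E
```

```text
3.15 [0.66752174 0.04546757 0.29110937] [-1.08355196e-01  5.83334618e-01  8.03792940e-01 -4.52090663e-04
  1.75791025e+00  1.46036860e+00] [-0.04499136  0.02643784 -0.5387088 ]
```

View pics/s1.png

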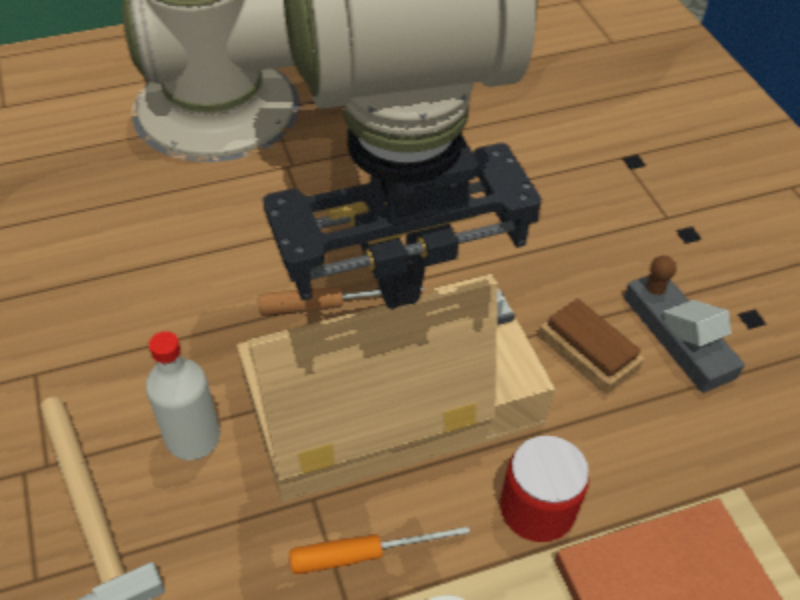

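Tip clear above the lid, nothing disturbed. Next I descend behind the lid and make contact.

>>> servo_tool(steps=[[[0,0,-35,0,0,0,0],[0,0,-70,0,0,0,0],[0,0,-87,0,0,0,0],[-5,0,-87,0,0,0,0],[-15,0,-87,0,0,0,0],[-25,0,-88,0,0,0,0],[-34,0,-90,0,0,0,0],[-44,0,-92,0,0,0,0],[-57,0,-97,0,0,0,0],[-57,0,-97,0,0,0,0]]])

```text
t: 4.2
tcp_pos: [0.6091, 0.0442, 0.1955]
orientation: [2.218, -0.0, -2.225]
force: [-0.0, -0.5, 0.6]
opening: 0.0004
```

```bash
python3 - <<'E'
from rig import ctrl
import cv2
s=ctrl.get_state();print(s['t'],s['tcp_pos'],s['force'])
c=ctrl.read_camera("scene")["color"][110:350,190:510,::-1];cv2.imwrite("pics/s2.png",cv2.resize(c,None,fx=2.5,fy=2.5,interpolation=2))
E
```

```text
4.2 [0.60907698 0.04424079 0.1955128 ] [-0.02958614 -0.4658331   0.55500366]
```

View pics/s2.png

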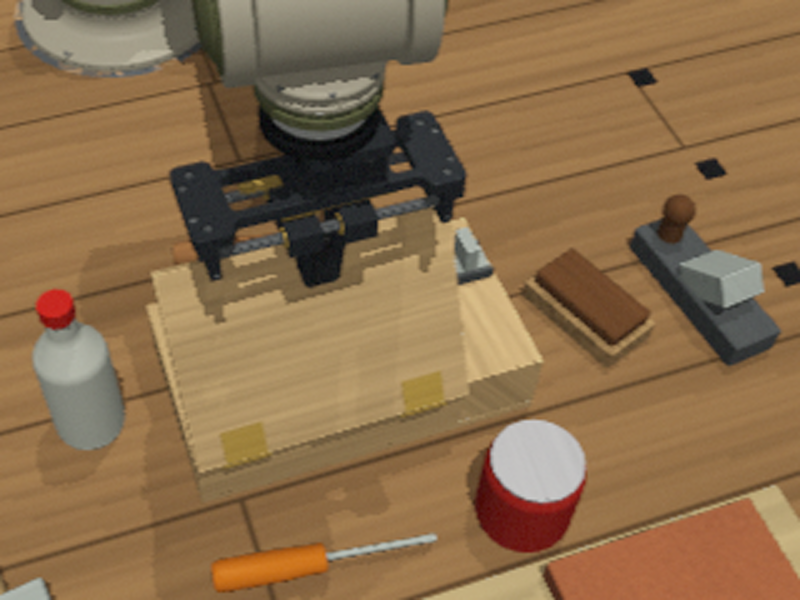

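The lid is now lower (free-edge corners about (155,270) to (435,225)), the finger is on its outer face, and the bystanders are in place. Continuing the arc.

>>> servo_tool(steps=[[[-12,0,-8,0,0,0,0],[-24,0,-16,0,0,0,0],[-36,0,-24,0,0,0,0],[-47,0,-34,0,0,0,0],[-56,0,-45,0,0,0,0],[-64,0,-57,0,0,0,0],[-72,0,-70,0,0,0,0],[-75,0,-76,0,0,0,0],[-78,0,-83,0,0,0,0],[-78,0,-83,0,0,0,0]]])

```text
t: 5.25
tcp_pos: [0.5317, 0.0442, 0.1122]
orientation: [-2.217, 0.0, 2.226]
force: [1.0, -0.2, 0.2]
opening: 0.0005
```

>>> servo_tool(steps=[[[-2,0,-7,0,0,0,0],[-5,0,-14,0,0,0,0],[-7,0,-21,0,0,0,0],[-8,0,-28,0,0,0,0],[-9,0,-33,0,0,0,0],[-9,0,-37,0,0,0,0],[-9,0,-40,0,0,0,0],[-9,0,-41,0,0,0,0],[-9,0,-42,0,0,0,0],[-9,0,-42,0,0,0,0]]])

```text
t: 6.25
tcp_pos: [0.5228, 0.0442, 0.0704]
orientation: [2.217, -0.0, -2.225]
force: [-2.6, -0.2, 2.9]
opening: 0.0004
```

>>> servo_tool(steps=[[[0,0,-1,0,0,0,0],[0,0,-1,0,0,0,0],[0,0,-2,0,0,0,0],[0,0,-2,0,0,0,0]]])

```text
t: 6.65
tcp_pos: [0.5228, 0.0442, 0.0703]
orientation: [2.219, -0.0, -2.224]
force: [-7.9, 0.4, 19.8]
opening: 0.0004
```

>>> servo_tool(steps=[[[0,0,20,0,0,0,0],[0,0,55,0,0,0,0],[5,35,75,0,0,0,0],[10,80,75,0,0,0,0],[15,125,75,0,0,0,0],[19,170,75,0,0,0,0],[19,203,75,0,0,0,0],[19,203,50,0,0,0,0],[19,203,25,0,0,0,0],[19,203,19,0,0,0,0]]])

```text
t: 7.65
tcp_pos: [0.5406, 0.2473, 0.0868]
orientation: [2.213, -0.001, -2.227]
force: [-0.5, -0.3, -0.2]
opening: 0.0005
```

```bash
python3 - <<'E'
from rig import ctrl
import cv2
s=ctrl.get_state();print(s['t'],s['tcp_pos'],s['force'])
c=ctrl.read_camera("scene")["color"][140:340,210:490,::-1];cv2.imwrite("pics/s3.png",cv2.resize(c,None,fx=2.8,fy=2.8,interpolation=2))
E
```

```text
7.65 [0.5406436  0.24726578 0.08681596] [-0.53358403 -0.33073384 -0.19793197]
```

View pics/s3.png

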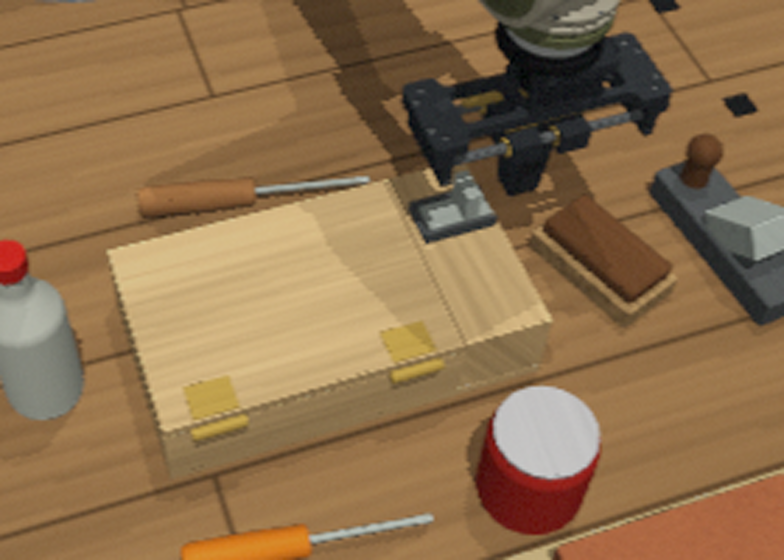

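The lid lies flush with the shoulder, the fin is still drawn back at (465,195), and the finger is clear on its left at (520,190). Pushing the bolt.

>>> servo_tool(steps=[[[0,-10,0,0,0,0,0],[0,-18,0,0,0,0,0],[0,-23,0,0,0,0,0],[0,-28,0,0,0,0,0],[0,-33,0,0,0,0,0],[0,-38,0,0,0,0,0],[0,-43,0,0,0,0,0],[0,-48,0,0,0,0,0],[0,-53,0,0,0,0,0],[0,-56,0,0,0,0,0]]])

```text
t: 8.7
tcp_pos: [0.5411, 0.1906, 0.0873]
orientation: [2.215, -0.001, -2.227]
force: [0.8, 2.9, 1.1]
opening: 0.0005
```

>>> servo_tool(steps=[[[0,-2,0,0,0,0,0],[0,-3,0,0,0,0,0],[0,-4,0,0,0,0,0],[0,-5,0,0,0,0,0]]])

```text
t: 9.1
tcp_pos: [0.541, 0.1856, 0.0873]
orientation: [2.214, -0.001, -2.227]
force: [1.5, 1.6, 2.5]
opening: 0.0003
```

>>> servo_tool(steps=[[[0,-1,0,0,0,0,0],[0,-2,0,0,0,0,0],[0,-2,0,0,0,0,0]]])

```text
t: 9.4
tcp_pos: [0.541, 0.1835, 0.0873]
orientation: [2.214, -0.001, -2.227]
force: [1.1, 1.3, 0.8]
opening: 0.0003
```

>>> servo_tool(steps=[[[0,-1,0,0,0,0,0],[0,-2,0,0,0,0,0],[0,-3,0,0,0,0,0],[0,-3,0,0,0,0,0]]])

```text
t: 9.8
tcp_pos: [0.541, 0.1827, 0.0874]
orientation: [-2.215, -0.004, 2.226]
force: [1.3, 13.7, 1.5]
opening: 0.0004
```

```bash
python3 - <<'E'
from fit import *
import cv2
s=ctrl.get_state();print(s['t'],s['tcp_pos'],s['force'])
S=ctrl.read_camera("scene");q=np.load("q.npy")
for tr in(0,.03,.04):print(tr,[((proj(S,world(q,np.array((x,.132-tr,.1075))))-[310,170])*5).round() for x in(-.016,-.044)])
print("corner",[((proj(S,world(q,np.array(P)))-[310,170])*5).round() for P in((.085,.15,.07),(.085,.08,.07))])
c=S["color"][170:290,310:450,::-1];cv2.imwrite("pics/s4.png",cv2.resize(c,None,fx=5,fy=5,interpolation=2))
E
```

```text
9.8 [0.54102489 0.18266985 0.08743428] [ 1.26254347 13.71659136  1.48058459]
0 [array([358., 194.]), array([332., 148.])]
0.03 [array([293., 211.]), array([268., 164.])]
0.04 [array([272., 217.]), array([247., 170.])]
corner [array([484., 417.]), array([330., 462.])]
```

View pics/s4.png

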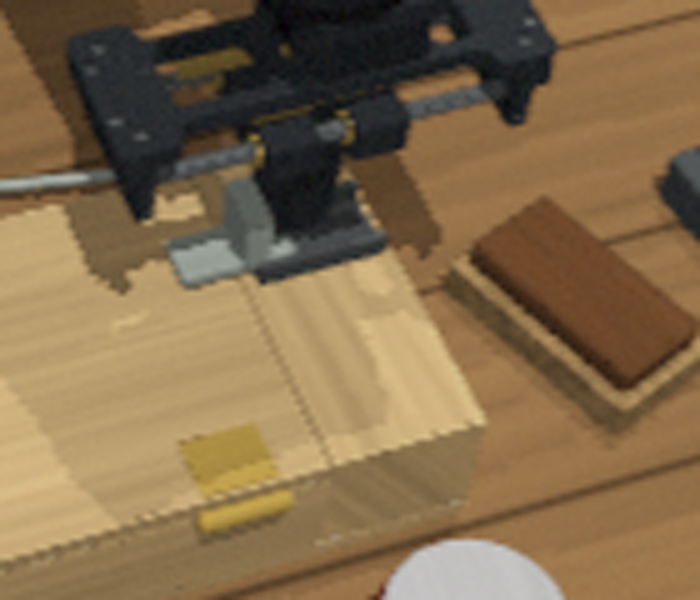

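The bolt has hit its end stop: motion stopped at 13.7 N. The fin's top-left corner at about (273,220) matches the prediction of (272,217) for 0.040. The case corner at (484,420) has not moved. Now I retreat.

>>> servo_tool(steps=[[[0,8,0,0,0,0,0],[0,25,0,0,0,0,0],[0,35,10,0,0,0,0],[0,35,50,0,0,0,0],[-20,35,95,0,0,0,0],[-60,35,120,0,0,0,0],[-105,35,135,0,0,0,0],[-150,35,150,0,0,0,0],[-190,35,160,0,0,0,0],[-190,35,160,0,0,0,0]]])

```text
t: 10.85
tcp_pos: [0.3474, 0.2182, 0.2496]
orientation: [-2.219, -0.007, 2.224]
force: [0.7, 0.7, -0.8]
opening: 0.0008
```

```bash
python3 - <<'E'
from fit import *
import cv2
s=ctrl.get_state();print(s['t'],s['tcp_pos'],s['force'])
q=np.load("q.npy");S=ctrl.read_camera("scene");T=ctrl.read_camera("top")
P=lambda C,X:proj(C,world(q,np.array(X)))
print([((P(S,X)-[210,140])*2.8).round() for X in((-.016,.092,.1075),(-.085,-.15,.07),(.085,.15,.07))])
for k in("tin","glue","sander"):print(k,[d["rect"] for d in ctrl.regions_of("scene",k)[:1]])
c=S["color"][140:340,210:490,::-1];cv2.imwrite("pics/s5.png",cv2.resize(c,None,fx=2.8,fy=2.8,interpolation=2))
E
```

```text
10.85 [0.34740868 0.21816786 0.24964361] [ 0.65371002  0.66217788 -0.75485612]
[array([432., 206.]), array([104., 248.]), array([551., 318.])]
tin [[379.6, 276.8, 425.6, 332.5]]
glue [[199.7, 227.7, 239.3, 289.9]]
sander [[403.0, 209.8, 449.4, 254.6]]
```

View pics/s5.png

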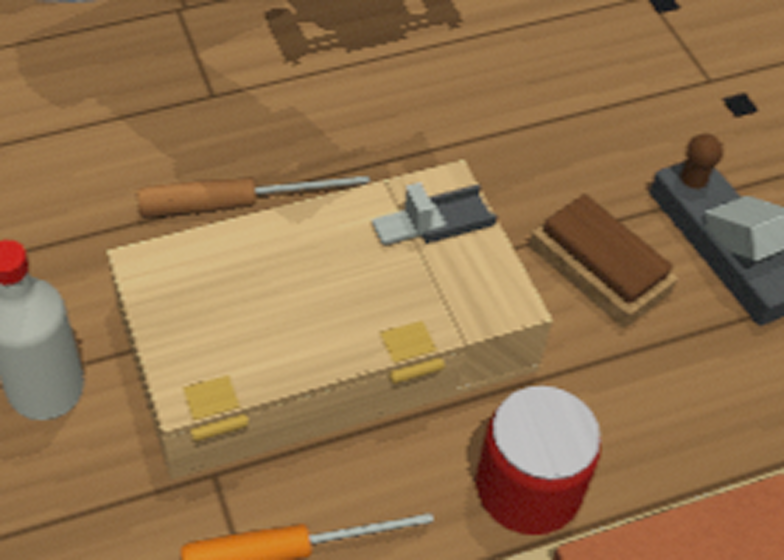

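The lid is flush, the bolt's fin at (432,208) matches the home prediction of (432,206), the case corners agree to within 5 px of the crop, and the bystanders are in place.

```bash
python3 -c "
from rig import ctrl
print(ctrl.job_done())"
```

```text
the job is handed in; nothing more can be done
None
```

The lid is shut, the bolt is home over it, and the job is handed in at about 11 s of the 48 s allowed.

- **Lid:** I pushed it over from behind with the closed fingertips at roughly 1 rad/s or slower. I then pressed it until the tip stopped at 70.3 mm height with about 20 N; a shut lid's top is at 70 mm.
- **Bolt:** I pushed it by the fin until it stopped dead with about 14 N. In the last picture the fin sits within about 1 camera pixel of its predicted fully-home position.
- **Case and bystanders:** In the last picture the lid is flush with the shoulder and the case corners are within about 2 camera pixels of their fitted start positions. The detected outlines of the tin, glue bottle and sanding block are within about 4 pixels of where they started. The plane and both screwdrivers look unmoved to the eye only. The hammer is outside that last picture, though the arm never came near it.
- **Robot:** The arm is clear, with force readings at the noise level.

One number disagreed: my first fit put the bolt's starting travel at -3 mm, outside the given 0 to 6 mm. I took that as measurement error of a few millimetres and relied on feeling the end stop instead.

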